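# Lock the swing fence, then hold the lamp bracket against it as a third hand

### The arm

A 7-joint arm with a two-finger parallel gripper is mounted at the origin on the work surface. World frame = base frame: x ahead of the robot, y to its left, z up, the work surface at z = 0. Lengths are in m, angles in rad, forces in N, time in s.
With the tool pointing down it reaches from about 0.4 to 0.875 m from the base axis. Payload 19.3 kg.
Tool frame: the origin (TCP) lies midway between the tips of the shut fingers; the grasp point (between the pads) lies 19 mm behind it; x points along the fingers, y is the direction in which the jaws open and shut, and the axes are right-handed (so a half turn about x gives the same grasp; the last joint's range is limited). The gripper opens to 85 mm and grips with 20 to 120 N. Pads are 22 mm wide; open, the fingers measure 114 mm over their backs; the gripper's body (76 mm by 85 mm) begins 54 mm behind the grasp point. The pads swing forward as they close: fully open they stand 13 mm farther back than shut.
Start: joints at [-0.07, 0.521, -0.036, 1.599, 0.021, 1.021, -0.113], TCP at [0.625, -0, 0.231] pointing down, gripper open.
Joint ranges: [-2.91, 2.91], [-0.3, 2.13], [-1.5, 1.42], [0.17, 2.43], [-1.26, 4.41], [0.16, 1.93], [-2.52, 2.52]. Speed limits (rad/s): [1.89, 1.89, 2.39, 2.39, 3.01, 3.01, 3.01].

### API

Orientations are given as [roll, pitch, yaw] about the fixed x, y, z axes, in that order (R = Rz(yaw) Ry(pitch) Rx(roll)).
In Python, from workcell import bot gives the robot as it stands. The module is installed in compiled form; this text tells all that it offers.
- The arm moves only by the tool servo_tool, never from a script. Its argument "targets" is a list of rows, each an object of numbers: "x", "y", "z": the shift along the tool's x, y, z as a fraction of full scale; "wx", "wy", "wz": the turn, a rotation vector about the tool's x, y, z as a fraction of full scale. A call has 1 to 12 rows; each row is the pose to reach, as a shift and turn from the pose measured when the call began, along the tool's axes at that moment, turning the shorter way round; what a row does not reach only later rows make up. Full scale, the value 1, is 40 cm for a shift and 360 degrees for a turn. A row lasts 1/8 s, in which the tool goes at most 62.5 mm and 10.7 degrees, less where a joint would pass 70% of its speed; a pose out of reach is approached as far as the arm can. A call with a number of a shift or a turn outside -1 to 1 is refused whole. A call with a gripper value outside its range is refused whole. "grip" is the gripper command: -1 is shut, 1 is fully open, values between are in proportion, set as the call begins (left out, the last holds). The fingers move at their own pace and stop on an object; "squeeze" is the grip in N (left out, the last holds). Time passes only in rows, so rows that repeat a pose let the fingers close. It gives the time, the measured TCP pose, the force and the opening at its end, in the units of the state.
- bot.observe(): the state, without advancing time (a new reading comes with each control period).
- bot.grab_frame(name): name is "scene" or "side" or "wrist"; returns (picture, depth): 400x640x3 uint8, red, green, blue; 400x640 float32, m along the optical axis (not along the pixel's ray), 0 where there is no reading.
- bot.get_calibration(name): a dict with "intrinsics" (3x3 intrinsics, pixels), "R" (3x3) and "t" (3): a world point X has camera coordinates R X + t. Camera axes: x right, y down, z forward; pixel columns grow to the right and rows downward; lengths in m; the calibration is good to about 2 mm. A picture is of the moment at which its call begins: read the wrist's pose just before it. get_calibration takes no time and is no camera call; for the wrist camera it gives the pose at the moment of the call.
- bot.job_done(): hands the job in, once; it reports no verdict.
Trained networks look in the newest picture that a camera, given by its name, has taken for a name from the list of things; names that differ only in an ending like _2 or _b are one class to them, and where a whole thing is asked for, a point or a joint stands for the part that bears it (a point fixed in the world has none). Each returns a list of dicts, best first, with "confidence" (0 to 1); they miss things now and then, are a little off and sometimes report something else, mostly with a low value. They report only what shows in the picture. A call takes as long as a camera call. They do not tell look-alikes from the thing itself.
- bot.trace(camera, target): "mask" (400x640 bool, what is visible of it) and "pixel" ([column, row] in pixels, amid what is visible of it).
The state is a dict: "clock": time; "qpos": joint angles; "qd": joint speeds; "joint_efforts": joint torques, N m; "position": TCP position; "tool_rot": TCP orientation; "force": force on the tool from outside, world axes, zero at the start; "moment": the same for the moment, N m; "grip_width": finger opening in m.
Only numpy, scipy, OpenCV 4.12 (cv2) and the standard library are available. Lean on these libraries where they do the work, as an engineer would, in place of code of your own. Each camera call takes 0.05 s, during which the arm holds its last target. There are 200 camera calls.

### The job

Turn the lock collar on the fence's column until its pointer stands between the two ribs of the locked mark. Then slide the aluminium lamp bracket (the one with an upright web) flat along the table, its short edge square against the middle of the fence's sprung pad, and press until the pad's fin stands between the two raised blocks, never in to the hard stop. Keep pressing steadily with the gripper on the bracket and finish while holding it there for a colleague to bolt down; touch the fence with nothing but the bracket while pressing, and leave everything else where it is.

Things in the scene. Friction and masses are not known exactly. Their poses are not given: they have to be found in the camera images.
- fence: Grey swing fence, fixed to the table. Origin: on the table under the middle of the relaxed pad's face; z up, y level from the pad into the fence (the way to press), x along the pad's face. Housing 100 mm (x) by 60 mm, y = 45 to 105 mm, 40 mm tall. Behind it a round column foot, 110 mm across, 40 mm tall, centred at x = 0, y = 175 mm, carries the lock collar.
- pad (a joint): Travel (m) of the sprung grey plastic pad along the fence's +y: 0 relaxed, 0.030 hard stop; it springs back when let go. 4 N start it, then 0.5 N more per mm (11.5 N at 0.015). Its upright fin, 8 x 4 mm, top 58 mm above the table, rides over the housing; it is level with the middle of the two blocks at 0.015 and with their ends at 0.009 and 0.021.
- pad_face (a point): Middle of the pad's front face, 15 mm above the table; moves with the pad. The face is 70 mm wide, from 2 to 28 mm above the table. Axes as the fence's.
- blocks (a point): Point on the housing's top, 40 mm above the table, midway between the two raised steel blocks (each 12 x 12 mm, 6 mm tall, centres 26 mm apart along the fence's x). The pad's fin must stand between them.
- collar (a joint): Angle (rad) of the lock collar about its upright axis, growing counter-clockwise seen from above. At 0 its pointer points along the fence's +x, at 1.571 along the fence's +y, between the ribs: locked. Range 0 to 2.0; starts between 0.25 and 0.8; stays where it is left (0.08 N m of friction).
- collar_top (a point): Centre of the collar's top, on its axis, 86 mm above the table; x axis along the pointer. Dark steel ring 44 mm across, 36 mm tall (50 to 86 mm above the table); the column's 24 mm end stands 8 mm out of it. One pointer, 10 mm wide, 51 to 65 mm above the table, reaches 53 mm out from the axis; the rest of the ring is free to grip.
- lock_mark (a point): Locked mark: point between two steel ribs on the column foot's rim (each 5 mm wide, 16 mm long, 23 mm apart between centres, tops 47 mm above the table), 44 mm from the collar's axis along the fence's +y.
- bracket: Loose aluminium lamp bracket, 0.18 to 0.36 kg: foot plate 70 mm (x) by 90 mm (y), 12 mm thick; upright web across its middle, 50 mm along x, 12 mm thick along y, top 70 mm above the table. Origin: centre of the underside, z up. Same either way round. Starts with y within 0.5 rad of the fence's y, its centre 100 to 185 mm before the pad.
- driver: Bystander, loose: screwdriver, 170 mm long, lying on the table beside the fence.
- tin: Bystander, loose: open square steel tin of brass screws, 60 x 60 x 26 mm, near the bracket.
- torch: Bystander, loose: grey and black hand candling torch standing lens down, 44 mm across, 130 mm tall.
- blank: Bystander, loose: plain flat aluminium plate 70 x 90 x 12 mm without an upright web, lying on the table: not the bracket.
- eggcup: Bystander, loose: white cup with a brown egg in it, 48 mm across, 68 mm tall.
- spray: Bystander, loose: white closed bottle, 64 mm across, 160 mm tall.
There are look-alikes about, which are no part of the job. There is more than one size of the bracket; the one meant has the size given above.

How it is judged:
By the outcome, as a careful person would: the job done as asked, in the order asked, and still so for the second after the job is handed in, while the arm keeps its last pose, push and grip.
It also fails if it takes over 46 s, if anything falls off the work surface, if the arm or the gripper's body presses on something with over 40 N, if the wrist force passes 120 N, or if a joint passes its speed limit or range.

## Working session

There is one attempt and no reset: what is moved stays moved. The work goes in short steps, Python scripts to look and compute and a tool call to move; the robot and the scene stay as the last step left them, time stands still between calls to the robot, and variables do not carry over. Pictures are saved under pics/ and viewed, on a budget of 10 in all, crops included, one or two more only if the job needs it, and the job is handed in when it is done.

Besides the shell and the picture viewer there is one more tool, called as name(argument=value, ...) on one line, values as JSON. servo_tool: Moves the arm, as the interface text tells. Shift numbers are shares of 40 cm and turn numbers shares of 360 degrees, none past 1 either way. Its arguments: {"type":"object","properties":{"targets":{"type":"array"},"grip":{"type":"number"},"squeeze":{"type":"number"}},"required":["targets"]}

```bash
mkdir -p pics; cat > h.py <<'E'
import numpy as np, cv2
from workcell import bot
def pts(cam, depth, mask=None, cal=None):
    c=cal or bot.get_calibration(cam); K=np.array(c["intrinsics"]);R=np.array(c["R"]);t=np.array(c["t"])
    m=depth>0
    if mask is not None: m&=mask
    v,u=np.nonzero(m); z=depth[v,u]
    P=np.stack([(u-K[0,2])/K[0,0]*z,(v-K[1,2])/K[1,1]*z,z],1)
    return (P-t)@R, u, v
def save(n,im): cv2.imwrite(n,im[:,:,::-1])
E
python3 - <<'E'
from h import *
s=bot.observe(); print(s)
ims=[]
for c in ["scene","side"]:
    im,d=bot.grab_frame(c); np.savez(c+"0.npz",im=im,d=d); ims.append(im)
    for n in ["fence","pad","bracket","blank","collar","blocks","lock_mark","tin","driver","torch","eggcup","spray"]:
        for r in bot.trace(c,n)[:3]:
            P,u,v=pts(c,d,r["mask"])
            if len(P): print(c,n,round(r["confidence"],2),np.round(r["pixel"]),np.round(np.median(P,0),3),np.round(np.percentile(P,2,0),3),np.round(np.percentile(P,98,0),3))
save("pics/scene0.png",ims[0]); save("pics/side0.png",ims[1])
E
```

```text
{'clock': 0.0, 'qpos': array([-0.07021367,  0.52205898, -0.03632472,  1.59998467,  0.02122086,
        1.02108887, -0.11281549]), 'qd': array([ 0.00067311,  0.00161749,  0.0002372 , -0.00131536,  0.0010186 ,
       -0.0005213 ,  0.00067956]), 'joint_efforts': array([-4.24098413e-03, -9.27110124e+01,  1.97758444e+00, -3.69928443e+01,
        1.76317629e-02,  8.19846697e-03, -6.58496788e-05]), 'position': array([ 6.24672287e-01, -3.49102141e-05,  2.30706101e-01]), 'tool_rot': array([-1.48357441,  1.56964203, -3.05437437]), 'force': array([-0.93947857, -0.42639999, -0.71711604]), 'moment': array([-0.0692824 , -0.03544679,  0.00845227]), 'grip_width': 0.0853056610337034}
scene fence 0.73 [326. 266.] [0.686 0.08  0.024] [0.669 0.04  0.012] [0.697 0.12  0.028]
scene pad 0.49 [346. 224.] [0.562 0.098 0.029] [0.527 0.086 0.006] [0.589 0.139 0.052]
scene bracket 0.97 [283. 212.] [ 0.552 -0.057  0.013] [ 0.503 -0.106  0.002] [ 0.582 -0.017  0.07 ]
scene bracket 0.78 [309. 180.] [ 0.428 -0.042  0.011] [ 0.405 -0.072  0.004] [ 0.455 -0.019  0.051]
scene bracket 0.71 [235. 201.] [ 0.547 -0.199  0
[... 2106 characters left out ...]
 [316. 216.] [0.55  0.095 0.022] [0.518 0.086 0.007] [0.582 0.131 0.05 ]
side tin 0.75 [380. 239.] [ 0.662 -0.088  0.021] [ 0.633 -0.112  0.   ] [ 0.698 -0.046  0.028]
side driver 0.75 [356. 208.] [0.676 0.074 0.022] [0.662 0.039 0.007] [0.695 0.172 0.028]
side torch 0.89 [215. 182.] [0.309 0.387 0.054] [ 0.291  0.376 -0.   ] [0.338 0.527 0.132]
side torch 0.21 [249. 182.] [0.421 0.393 0.038] [0.406 0.383 0.002] [0.44  0.425 0.067]
side eggcup 0.71 [252. 182.] [0.423 0.393 0.038] [0.406 0.383 0.003] [0.462 0.523 0.067]
side spray 0.95 [287. 156.] [0.572 0.43  0.075] [0.548 0.42  0.009] [0.601 0.454 0.158]
side spray 0.21 [310. 200.] [0.56  0.181 0.04 ] [0.513 0.089 0.003] [0.625 0.289 0.088]
```

```bash
python3 - <<'E'
from h import *
im,d=bot.grab_frame("wrist"); cal=bot.get_calibration("wrist")
a=np.load("scene0.npz")["im"]; b=np.load("side0.npz")["im"]
A=cv2.resize(a[130:300,190:510],(800,425)); save("pics/c1.png",A)
B=cv2.resize(b[140:300,200:420],(800,582)); save("pics/c2.png",B)
save("pics/w0.png",im)
P={}
for c in ["scene","side"]:
    z=np.load(c+"0.npz"); p,u,v=pts(c,z["d"]); P[c]=p
P["wrist"]=pts("wrist",d,None,cal)[0]
def box(q): 
    r=cv2.minAreaRect((q*1000).astype(np.float32)); return np.round(r[0],1),np.round(r[1],1),round(r[2],1)
for c,p in P.items():
    def sel(x0,x1,y0,y1,z0,z1): return p[(p[:,0]>x0)&(p[:,0]<x1)&(p[:,1]>y0)&(p[:,1]<y1)&(p[:,2]>z0)&(p[:,2]<z1)]
    for n,b in dict(foot=(.45,.63,-.14,.02,.009,.016),web=(.45,.63,-.14,.02,.066,.074),housing=(.45,.66,.1,.2,.037,.043),padtop=(.48,.62,.05,.13,.025,.031),fin=(.5,.62,.08,.2,.053,.061),ring=(.53,.66,.2,.33,.082,.0885),colend=(.53,.66,.2,.33,.0905,.098),pointer=(.5,.68,.18,.36,.0615,.068),footrim=(.45,.7,.2,.36,.037,.043)).items():
        q=sel(*b)
        if len(q)>15: print(c,n,len(q),np.round(q.mean(0),4),box(q[:,:2]))
E
```

```text
scene foot 624 [ 0.5425 -0.0612  0.0126] (array([517.2, -68.4]), array([124.4,  91.8]), 12.7)
scene web 30 [ 0.5588 -0.0578  0.0699] (array([558.3, -57.9]), array([18.9, 10.4]), 18.7)
scene housing 672 [0.5667 0.163  0.0404] (array([562.7, 146.1]), array([ 93.5, 105.8]), 81.1)
scene padtop 75 [0.5565 0.0952 0.0281] (array([566.2,  97.6]), array([98.1, 37.1]), 14.6)
scene ring 147 [0.5832 0.2616 0.0856] (array([578.8, 261.9]), array([42.4, 44.8]), 72.7)
scene colend 77 [0.579  0.2616 0.0944] (array([579. , 261.6]), array([23.8, 23.5]), 32.3)
scene pointer 80 [0.6076 0.2693 0.0647] (array([607.9, 265.4]), array([46. , 44.2]), 8.5)
scene footrim 796 [0.5891 0.2589 0.0402] (array([581.3, 261.1]), array([104.7, 106.3]), 3.9)
side foot 367 [ 0.5351 -0.0731  0.0123] (array([517. , -66.8]), array([118.7,  92.5]), 16.7)
side web 68 [ 0.5397 -0.0611  0.0697] (array([539.8, -60.9]), array([51.2, 16.7]), 16.5)
side housing 241 [0.5585 0.1618 0.0405] (array([559.5, 147. ]), array([94.4, 99.3]), 81.1)
side padtop 59 [0.5533 0.0965 0.0282] (array([562.7,  98.7]), array([88.7, 38.7]), 16.0)
side ring 50 [0.575  0.2557 0.0858] (array([575.7, 258.9]), array([34.4, 44.6]), 67.7)
side colend 26 [0.5762 0.2631 0.0938] (array([576.5, 264.4]), array([22.8, 20.4]), 2.5)
side pointer 36 [0.592  0.2592 0.0646] (array([595.9, 260.4]), array([75.9, 29.5]), 15.2)
side footrim 293 [0.5732 0.2524 0.0405] (array([578.6, 261. ]), array([107.7, 114.6]), 2.6)
wrist foot 3135 [ 0.5419 -0.0512  0.0119] (array([517.5, -64.1]), array([118.4,  90.3]), 15.2)
wrist web 585 [ 0.5412 -0.057   0.0696] (array([540.6, -57.8]), array([50.1, 12.5]), 15.3)
wrist housing 2960 [0.5659 0.1495 0.0399] (array([562.1, 131.9]), array([102.4,  62.8]), 0.2)
wrist padtop 730 [0.5541 0.0992 0.0279] (array([553.4,  99.3]), array([12. , 70.2]), 81.4)
wrist fin 62 [0.561  0.1474 0.0574] (array([560.7, 147.6]), array([4.1, 7.9]), 83.1)
```

View pics/c1.png

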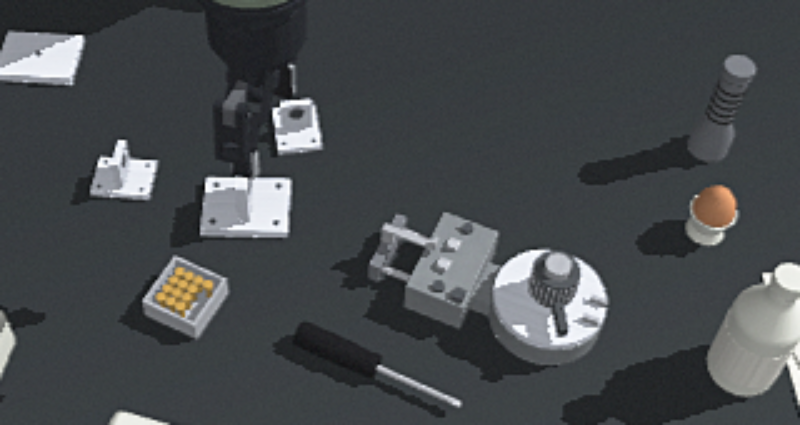

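View pics/w0.png

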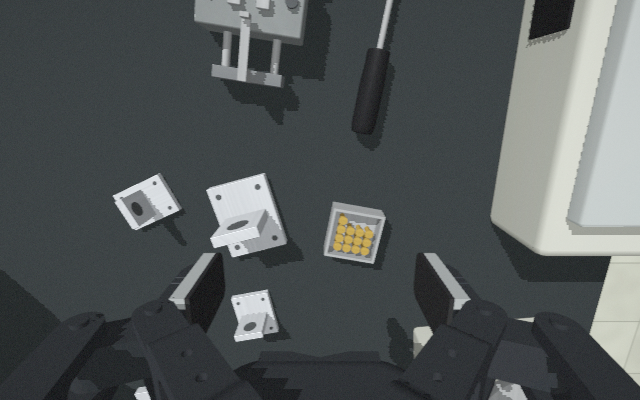

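The right bracket is the large one at scene pixel (283,212), in the wrist view at about (245,220): web top 70 mm, foot about 70x90. The others at scene (235,201) and (309,180), with webs 50 mm tall, are look-alikes. The fence is at about scene (392,245), with the collar at (412,246).

```bash
cat >> h.py <<'E'
from scipy.spatial.transform import Rotation as Ro
def pose():
    s=bot.observe(); return s, np.array(s["position"]), Ro.from_euler("xyz",s["tool_rot"])
def plan(P,Rt):
    "shift, turn fractions from the present pose to world position P and Rotation Rt"
    s,p,R=pose(); return np.round(R.inv().apply(np.array(P)-p)/.4,4), np.round((R.inv()*Rt).as_rotvec()/(2*np.pi),4)
def down(th):
    "tool x down, tool y (jaw axis) at world angle th"
    x=np.array([0,0,-1.]);y=np.array([np.cos(th),np.sin(th),0]);return Ro.from_matrix(np.stack([x,y,np.cross(x,y)],1))
E
python3 - <<'E'
from h import *
s,p,R=pose(); print(p,np.round(R.as_matrix(),3)); 
c=bot.get_calibration("wrist"); print("cam",-np.array(c["R"]).T@c["t"],np.array(c["R"])[2])
for c in ["scene","side"]:
    z=np.load(c+"0.npz"); q=pts(c,z["d"])[0]; ctr=np.array([.5785,.263]) 
    q=q[(q[:,2]>.059)&(q[:,2]<.067)]; r=q[:,:2]-ctr; n=np.hypot(*r.T); m=(n>.027)&(n<.06); print(c,m.sum(),r[m].mean(0),np.degrees(np.arctan2(*r[m].mean(0)[::-1])))
th=np.radians(81.4)
for a in [th,th-np.pi/2]: print(plan([.60,.19,.23],down(a)))
E
```

```text
[ 6.24983423e-01 -1.97254795e-05  2.31273679e-01] [[-0.  1. -0.]
 [ 0. -0. -1.]
 [-1. -0. -0.]]
cam [0.62555388 0.07484042 0.37389967] [ 9.01229488e-04 -2.86199635e-01 -9.58169587e-01]
scene 49 [0.0397927  0.01202583] 16.81545109589791
side 12 [0.03798698 0.0130512 ] 18.961201567363336
(array([ 0.0032, -0.0625, -0.475 ]), array([-0.2261, -0.    ,  0.    ]))
(array([ 0.0032, -0.0625, -0.475 ]), array([0.0239, 0.    , 0.    ]))
```

servo_tool(targets=[{"y": -0.15,"z": -0.625,"wx": 0.2},{"y": -0.15,"z": -0.625,"wx": 0.2},{"y": -0.15,"z": -0.625,"wx": 0.2},{"y": -0.15,"z": -0.625,"wx": 0.2},{"y": -0.15,"z": -0.625,"wx": 0.2},{"y": -0.15,"z": -0.625,"wx": 0.2},{"y": -0.15,"z": -0.625,"wx": 0.2},{"y": -0.15,"z": -0.625,"wx": 0.2},{"y": -0.15,"z": -0.625,"wx": 0.2},{"y": -0.15,"z": -0.625,"wx": 0.2}], grip=1)

```text
$.targets[0]: bad value
```

servo_tool(targets=[{"x": 0,"y": -0.15,"z": -0.625,"wx": 0.2,"wy": 0,"wz": 0},{"x": 0,"y": -0.15,"z": -0.625,"wx": 0.2,"wy": 0,"wz": 0},{"x": 0,"y": -0.15,"z": -0.625,"wx": 0.2,"wy": 0,"wz": 0},{"x": 0,"y": -0.15,"z": -0.625,"wx": 0.2,"wy": 0,"wz": 0},{"x": 0,"y": -0.15,"z": -0.625,"wx": 0.2,"wy": 0,"wz": 0},{"x": 0,"y": -0.15,"z": -0.625,"wx": 0.2,"wy": 0,"wz": 0},{"x": 0,"y": -0.15,"z": -0.625,"wx": 0.2,"wy": 0,"wz": 0},{"x": 0,"y": -0.15,"z": -0.625,"wx": 0.2,"wy": 0,"wz": 0},{"x": 0,"y": -0.15,"z": -0.625,"wx": 0.2,"wy": 0,"wz": 0},{"x": 0,"y": -0.15,"z": -0.625,"wx": 0.2,"wy": 0,"wz": 0}], grip=1)

```text
clock: 2.6
position: [0.5651, 0.2498, 0.2313]
tool_rot: [-2.053, 1.571, 1.404]
force: [0.7, -0.3, -0.1]
grip_width: 0.0853
```

```bash
cat > m.py <<'E'
from h import *
import sys
from scipy.optimize import least_squares
def circ(q,r):
    f=lambda c:np.hypot(*(q-c).T)-r
    return least_squares(f,q.mean(0),loss="soft_l1",f_scale=.001).x
im,d=bot.grab_frame("wrist"); cal=bot.get_calibration("wrist"); np.savez("w_%s.npz"%sys.argv[1],im=im,d=d,**{k:np.array(v) for k,v in cal.items()})
save("pics/w_%s.png"%sys.argv[1],im)
p=pts("wrist",d,None,cal)[0]
def sel(x0,x1,y0,y1,z0,z1): return p[(p[:,0]>x0)&(p[:,0]<x1)&(p[:,1]>y0)&(p[:,1]<y1)&(p[:,2]>z0)&(p[:,2]<z1)]
for n,b in dict(padtop=(.48,.62,.08,.14,.025,.031),fin=(.5,.62,.08,.2,.055,.061),blocks=(.5,.62,.1,.2,.0445,.0485),colend=(.55,.61,.23,.3,.091,.098),ring=(.54,.62,.22,.31,.083,.089),ribs=(.55,.66,.27,.36,.0445,.049)).items():
    q=sel(*b)
    if len(q)>10: r=cv2.minAreaRect((q[:,:2]*1000).astype(np.float32)); print(n,len(q),np.round(q.mean(0),4),np.round(r[0],1),np.round(r[1],1),round(r[2],1))
q=sel(.55,.61,.23,.3,.091,.098); c=cv2.minAreaRect((q[:,:2]*1000).astype(np.float32))[0]; c=np.array(c)/1000
q=sel(.5,.66,.18,.35,.060,.067); r=q[:,:2]-c; n=np.hypot(*r.T); m=(n>.028)&(n<.056); g=r[m].mean(0); print("pointer",m.sum(),np.degrees(np.arctan2(g[1],g[0])),n[m].max())
E
python3 m.py a
```

```text
padtop 561 [0.5549 0.0996 0.0277] [568.  103.8] [97.8 39.2] 16.6
fin 39 [0.5605 0.1477 0.0575] [560.3 147.2] [4.9 7.9] 78.5
blocks 508 [0.5734 0.1599 0.0462] [578.1 153.6] [85.9 82.9] 20.9
colend 585 [0.5785 0.2661 0.0939] [578.3 266.1] [23.6 23. ] 17.1
ring 1180 [0.5798 0.2664 0.0857] [578.6 266.2] [44.  43.7] 49.5
ribs 176 [0.5851 0.3094 0.0469] [585.  309.4] [15.9 28.1] 81.4
pointer 291 19.746990995486822 0.05301667629739373
```

View pics/w_a.png

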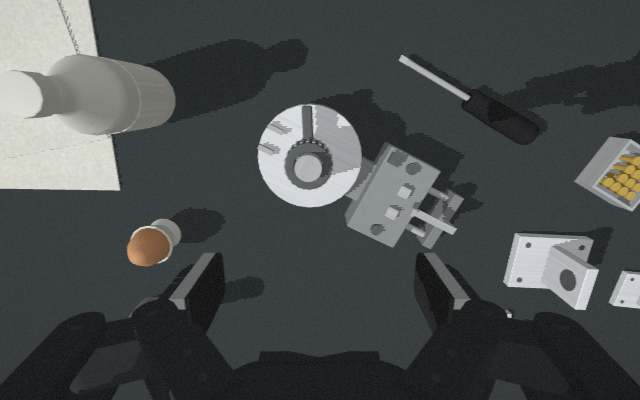

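servo_tool(targets=[{"x": 0.1,"y": -0.0285,"z": -0.0445,"wx": 0,"wy": 0,"wz": 0},{"x": 0.2,"y": -0.0285,"z": -0.0445,"wx": 0,"wy": 0,"wz": 0},{"x": 0.28,"y": -0.0285,"z": -0.0445,"wx": 0,"wy": 0,"wz": 0},{"x": 0.36,"y": -0.0285,"z": -0.0445,"wx": 0,"wy": 0,"wz": 0},{"x": 0.44,"y": -0.0285,"z": -0.0445,"wx": 0,"wy": 0,"wz": 0},{"x": 0.44,"y": -0.0285,"z": -0.0445,"wx": 0,"wy": 0,"wz": 0},{"x": 0.44,"y": -0.0285,"z": -0.0445,"wx": 0,"wy": 0,"wz": 0}])

```text
clock: 3.52
position: [0.5791, 0.2663, 0.0565]
tool_rot: [-2.86, 1.57, 0.598]
force: [0.5, 0.6, 0.7]
grip_width: 0.0857
```

servo_tool(targets=[{"x": 0,"y": 0,"z": 0,"wx": 0,"wy": 0,"wz": 0},{"x": 0,"y": 0,"z": 0,"wx": 0,"wy": 0,"wz": 0},{"x": 0,"y": 0,"z": 0,"wx": 0,"wy": 0,"wz": 0},{"x": 0,"y": 0,"z": 0,"wx": 0,"wy": 0,"wz": 0},{"x": 0,"y": 0,"z": 0,"wx": 0,"wy": 0,"wz": 0},{"x": 0,"y": 0,"z": 0,"wx": 0,"wy": 0,"wz": 0}], grip=-1, squeeze=30)

```text
clock: 4.28
position: [0.58, 0.2653, 0.0579]
tool_rot: [2.891, 1.568, 0.064]
force: [-1.9, -5.6, 15.3]
grip_width: 0.0436
```

servo_tool(targets=[{"x": 0,"y": 0,"z": 0,"wx": -0.02,"wy": 0,"wz": 0},{"x": 0,"y": 0,"z": 0,"wx": -0.04,"wy": 0,"wz": 0},{"x": 0,"y": 0,"z": 0,"wx": -0.06,"wy": 0,"wz": 0},{"x": 0,"y": 0,"z": 0,"wx": -0.08,"wy": 0,"wz": 0},{"x": 0,"y": 0,"z": 0,"wx": -0.1,"wy": 0,"wz": 0},{"x": 0,"y": 0,"z": 0,"wx": -0.12,"wy": 0,"wz": 0},{"x": 0,"y": 0,"z": 0,"wx": -0.14,"wy": 0,"wz": 0},{"x": 0,"y": 0,"z": 0,"wx": -0.16,"wy": 0,"wz": 0},{"x": 0,"y": 0,"z": 0,"wx": -0.1715,"wy": 0,"wz": 0},{"x": 0,"y": 0,"z": 0,"wx": -0.1715,"wy": 0,"wz": 0},{"x": 0,"y": 0,"z": 0,"wx": -0.1715,"wy": 0,"wz": 0}])

```text
clock: 5.65
position: [0.578, 0.267, 0.058]
tool_rot: [-2.877, 1.569, 1.658]
force: [-12.4, 6.5, 3.8]
grip_width: 0.0441
```

```bash
python3 - <<'E'
from h import *
s,p,R=pose(); y=R.as_matrix()[:,1]; print(p,np.degrees(np.arctan2(y[1],y[0])),s["force"],s["moment"])
E
python3 m.py b
```

```text
[0.57803447 0.26701557 0.0580226 ] -10.118454453642176 [-12.39340312   6.54455156   3.76537884] [1.36411961 2.45797888 0.04734119]
colend 4046 [0.5785 0.2689 0.0944] [578.6 267.2] [27.1 56.9] 79.8
ring 5520 [0.5792 0.2722 0.0858] [581.6 272.4] [56.6 50.7] 27.3
ribs 718 [0.5849 0.3101 0.0469] [584.6 309.8] [16.4 28. ] 81.4
pointer 1311 82.58932773319806 0.052222357073157616
```

servo_tool(targets=[{"x": 0,"y": 0,"z": 0,"wx": 0,"wy": 0,"wz": 0},{"x": 0,"y": 0,"z": 0,"wx": 0,"wy": 0,"wz": 0},{"x": 0,"y": 0,"z": 0,"wx": 0,"wy": 0,"wz": 0},{"x": 0,"y": 0,"z": 0,"wx": 0,"wy": 0,"wz": 0},{"x": -0.1,"y": 0,"z": 0,"wx": 0,"wy": 0,"wz": 0},{"x": -0.25,"y": 0,"z": 0,"wx": 0,"wy": 0,"wz": 0},{"x": -0.355,"y": 0,"z": 0,"wx": 0,"wy": 0,"wz": 0},{"x": -0.355,"y": 0,"z": 0,"wx": 0,"wy": 0,"wz": 0}], grip=1)

```text
clock: 6.7
position: [0.5794, 0.2674, 0.2035]
tool_rot: [2.425, 1.565, 0.677]
force: [0.2, 0.7, -1.1]
grip_width: 0.0854
```

```bash
python3 m.py c; python3 - <<'E'
from h import *
print(pose()[0]["qpos"][6], plan([.5405,-.058,.2],down(np.radians(-74.7))))
E
```

```text
padtop 434 [0.5521 0.0991 0.026 ] [552.1  99.1] [13.2 68.6] 81.1
fin 27 [0.5594 0.1473 0.0558] [559.5 147.5] [4.  7.2] 79.7
blocks 301 [0.5591 0.1298 0.0466] [564.3 154.1] [105.3  47. ] 55.3
colend 566 [0.5772 0.266  0.0919] [577.2 265.9] [23.2 23. ] 53.5
ring 1007 [0.5769 0.267  0.0839] [577.3 265.7] [42.2 41.9] 78.4
ribs 112 [0.583  0.3091 0.0451] [584.1 309. ] [15.5 27.6] 79.6
pointer 330 81.96736126309479 0.052868883511823665
-0.7701900854732865 (array([0.0011, 0.0491, 0.8163]), array([ 0.1793, -0.0005, -0.    ]))
```

View pics/w_c.png

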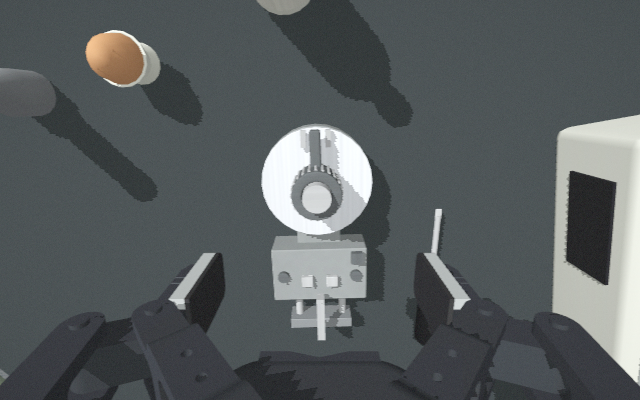

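servo_tool(targets=[{"x": 0,"y": 0.049,"z": 0.816,"wx": 0.179,"wy": 0,"wz": 0},{"x": 0,"y": 0.049,"z": 0.816,"wx": 0.179,"wy": 0,"wz": 0},{"x": 0,"y": 0.049,"z": 0.816,"wx": 0.179,"wy": 0,"wz": 0},{"x": 0,"y": 0.049,"z": 0.816,"wx": 0.179,"wy": 0,"wz": 0},{"x": 0,"y": 0.049,"z": 0.816,"wx": 0.179,"wy": 0,"wz": 0},{"x": 0,"y": 0.049,"z": 0.816,"wx": 0.179,"wy": 0,"wz": 0},{"x": 0,"y": 0.049,"z": 0.816,"wx": 0.179,"wy": 0,"wz": 0},{"x": 0,"y": 0.049,"z": 0.816,"wx": 0.179,"wy": 0,"wz": 0},{"x": 0,"y": 0.049,"z": 0.816,"wx": 0.179,"wy": 0,"wz": 0}])

```text
clock: 7.88
position: [0.5405, -0.0566, 0.2001]
tool_rot: [-2.398, 1.568, 1.017]
force: [-0.0, -0.1, -0.8]
grip_width: 0.0849
```

```bash
cat > mb.py <<'E'
from h import *
import sys
s,tp,R=pose(); y=R.as_matrix()[:,1]; print("tcp",tp,np.degrees(np.arctan2(y[1],y[0])),s["force"],s["moment"],s["grip_width"])
im,d=bot.grab_frame("wrist"); cal=bot.get_calibration("wrist"); save("pics/w_%s.png"%sys.argv[1],im)
np.savez("w_%s.npz"%sys.argv[1],im=im,d=d)
p=pts("wrist",d,None,cal)[0]
def sel(x0,x1,y0,y1,z0,z1): return p[(p[:,0]>x0)&(p[:,0]<x1)&(p[:,1]>y0)&(p[:,1]<y1)&(p[:,2]>z0)&(p[:,2]<z1)]
for n,b in dict(foot=(.47,.62,-.14,.02,.009,.016),web=(.45,.63,-.14,.02,.066,.074),padtop=(.48,.60,.08,.14,.025,.031),fin=(.5,.62,.08,.2,.055,.061)).items():
    q=sel(*b)
    if len(q)>10: r=cv2.minAreaRect((q[:,:2]*1000).astype(np.float32)); print(n,len(q),np.round(q.mean(0),4),np.round(r[0],1),np.round(r[1],1),round(r[2],1))
E
python3 mb.py d; python3 -c "
from h import *
print(plan([.5405,-.058,.022],down(np.radians(-74.7))))"
```

```text
tcp [ 0.54054248 -0.05659314  0.20012743] -74.3310803105218 [-0.02087558 -0.07775683 -0.81040752] [-0.02107804 -0.02948121 -0.01362894] 0.08494944394404502
foot 4850 [ 0.5423 -0.0581  0.012 ] [540.2 -58.8] [70.2 90.2] 14.8
web 755 [ 0.5414 -0.0584  0.0699] [540.3 -58.9] [50.  11.5] 15.5
padtop 1063 [0.5585 0.104  0.0279] [559.  114.6] [46.6 76. ] 81.4
fin 73 [0.5609 0.1463 0.0577] [560.8 147. ] [5.5 8.1] 86.6
(array([0.4456, 0.0037, 0.002 ]), array([ 0.0009, -0.0004,  0.0003]))
```

servo_tool(targets=[{"x": 0.1,"y": 0.005,"z": 0.001,"wx": 0,"wy": 0,"wz": 0},{"x": 0.2,"y": 0.005,"z": 0.001,"wx": 0,"wy": 0,"wz": 0},{"x": 0.3,"y": 0.005,"z": 0.001,"wx": 0,"wy": 0,"wz": 0},{"x": 0.4,"y": 0.005,"z": 0.001,"wx": 0,"wy": 0,"wz": 0},{"x": 0.44,"y": 0.005,"z": 0.001,"wx": 0,"wy": 0,"wz": 0},{"x": 0.44,"y": 0.005,"z": 0.001,"wx": 0,"wy": 0,"wz": 0},{"x": 0.44,"y": 0.005,"z": 0.001,"wx": 0,"wy": 0,"wz": 0}])

```text
clock: 8.8
position: [0.5418, -0.0584, 0.0255]
tool_rot: [-2.782, 1.566, 0.632]
force: [1.2, 0.1, -0.7]
grip_width: 0.0857
```

servo_tool(targets=[{"x": 0,"y": 0,"z": 0,"wx": 0,"wy": 0,"wz": 0},{"x": 0,"y": 0,"z": 0,"wx": 0,"wy": 0,"wz": 0},{"x": 0,"y": 0,"z": 0,"wx": 0,"wy": 0,"wz": 0},{"x": 0,"y": 0,"z": 0,"wx": 0,"wy": 0,"wz": 0},{"x": 0,"y": 0,"z": 0,"wx": 0,"wy": 0,"wz": 0},{"x": 0,"y": 0,"z": 0,"wx": 0,"wy": 0,"wz": 0},{"x": 0,"y": 0,"z": 0,"wx": 0,"wy": 0,"wz": 0},{"x": 0,"y": 0,"z": 0,"wx": 0,"wy": 0,"wz": 0}], grip=-1, squeeze=50)

```text
clock: 9.8
position: [0.5419, -0.0584, 0.0257]
tool_rot: [-2.804, 1.566, 0.611]
force: [-1.0, -0.6, 5.4]
grip_width: 0.0117
```

```bash
python3 mb.py e; cat > g.py <<'E'
from h import *
# fence frame
a=np.radians(81.4); ey=np.array([np.cos(a),np.sin(a)]); ex=np.array([ey[1],-ey[0]]); O=np.array([.5785,.2661])-.175*ey
E
python3 -c "
from g import *
print(O)
s,p,R=pose(); c=O-.045*ey
for gap in (.012,0,-.015):
  t=c-gap*ey; print(t,plan([*t,p[2]],down(a-np.pi)))"
```

```text
tcp [ 0.54190868 -0.05838921  0.02573174] -74.36239652868262 [-0.99437829 -0.5671129   5.37474715] [-0.01416925  0.13267734 -0.00421099] 0.011702726960464111
foot 12620 [ 0.552  -0.0541  0.0119] [543.6 -56.4] [62.7 90.2] 15.7
web 5215 [ 0.5479 -0.0552  0.0702] [553.6 -53.5] [55.8 50.3] 63.5
padtop 783 [0.5734 0.0903 0.027 ] [564.4  90.5] [ 5.8 45.8] 87.5
[0.55233131 0.09306763]
[0.5438078  0.03670852] (array([ 0.0006, -0.2276, -0.0687]), array([ 0.0673, -0.0006,  0.0004]))
[0.54560222 0.0485736 ] (array([ 0.0007, -0.255 , -0.0811]), array([ 0.0673, -0.0006,  0.0004]))
[0.54784525 0.06340494] (array([ 0.0008, -0.2891, -0.0964]), array([ 0.0673, -0.0006,  0.0004]))
```

servo_tool(targets=[{"x": 0,"y": -0.025,"z": -0.008,"wx": 0.008,"wy": 0,"wz": 0},{"x": 0,"y": -0.05,"z": -0.016,"wx": 0.017,"wy": 0,"wz": 0},{"x": 0,"y": -0.075,"z": -0.024,"wx": 0.025,"wy": 0,"wz": 0},{"x": 0,"y": -0.1,"z": -0.032,"wx": 0.034,"wy": 0,"wz": 0},{"x": 0,"y": -0.125,"z": -0.04,"wx": 0.042,"wy": 0,"wz": 0},{"x": 0,"y": -0.15,"z": -0.048,"wx": 0.05,"wy": 0,"wz": 0},{"x": 0,"y": -0.175,"z": -0.056,"wx": 0.059,"wy": 0,"wz": 0},{"x": 0,"y": -0.2,"z": -0.064,"wx": 0.0673,"wy": 0,"wz": 0},{"x": 0,"y": -0.2265,"z": -0.073,"wx": 0.0673,"wy": 0,"wz": 0},{"x": 0,"y": -0.2265,"z": -0.073,"wx": 0.0673,"wy": 0,"wz": 0},{"x": 0,"y": -0.2265,"z": -0.073,"wx": 0.0673,"wy": 0,"wz": 0}])

```text
clock: 11.22
position: [0.5455, 0.0363, 0.026]
tool_rot: [-2.41, 1.566, 0.582]
force: [0.6, -0.1, -1.8]
grip_width: 0.0114
```

```bash
cat > mf.py <<'E'
from g import *
import sys
s,tp,R=pose(); y=R.as_matrix()[:,1]; F=np.array(s["force"])
print("clock",s["clock"],"yaw",np.degrees(np.arctan2(-y[1],-y[0])),"tcp in fence",(tp[:2]-O)@ex*1e3,(tp[:2]-O)@ey*1e3,tp[2],"F x,y,z",F[:2]@ex,F[:2]@ey,F[2],s["moment"],s["grip_width"])
for cam in sys.argv[2:]:
    im,d=bot.grab_frame(cam); cal=bot.get_calibration(cam); save("pics/%s_%s.png"%(cam,sys.argv[1]),im)
    p=pts(cam,d,None,cal)[0]; q=np.c_[(p[:,:2]-O)@ex,(p[:,:2]-O)@ey,p[:,2]]*1e3
    for n,b in dict(foot=(-48,48,-110,40,9,15),padtop=(-42,42,-5,60,25,31),fin=(-8,8,20,90,53,60),blocks=(-22,22,50,90,44.5,48.5)).items():
        m=np.all([(q[:,i]>b[2*i])&(q[:,i]<b[2*i+1]) for i in range(3)],0); g=q[m]
        if len(g)>8:
            r=cv2.minAreaRect(g[:,:2].astype(np.float32)); print(cam,n,len(g),"c",np.round(r[0],1),np.round(r[1],1),round(r[2],1),"min",np.round(np.percentile(g,1,0),1),"max",np.round(np.percentile(g,99,0),1))
E
python3 mf.py f wrist scene side; python3 -c "
from g import *
print(plan([*(O+ey*0.1),pose()[1][2]],down(a-np.pi)))"
```

```text
clock 11.225 yaw 81.43778525534151 tcp in fence 1.7611783166612405 -57.11413688352898 0.025960848473275726 F x,y,z 0.5534942038886053 0.0227284913865113 -1.758546244817412 [-0.02224516 -0.00353104  0.01163383] 0.011400731051695492
wrist foot 13108 c [  3.2 -31.6] [138.4  63. ] 89.6 min [-24.7 -99.5   9.9] max [34.2 -0.  13.9]
wrist padtop 3407 c [-0.  22.7] [46.9 83.9] 89.8 min [-39.5  -0.5  25.1] max [40.3 45.6 30.9]
wrist fin 459 c [-0.4 54.3] [9.4 6.2] 2.4 min [-4.6 51.7 53.1] max [ 4.1 57.1 58.9]
wrist blocks 1357 c [-0.3 63.3] [26.4 38.7] 89.6 min [-19.   51.   44.6] max [18.7 75.5 48.2]
scene foot 495 c [  1.9 -36. ] [ 71.8 138.6] 2.1 min [ -31.3 -104.2    9.3] max [37.1 13.2 14.9]
scene padtop 83 c [1.  1.6] [72.9 12.6] 0.4 min [-32.9  -4.6  25.5] max [36.7  7.7 31. ]
scene blocks 29 c [ 4.5 67.9] [43.4 23. ] 28.8 min [-17.3  53.9  44.6] max [20.8 81.2 48. ]
side foot 281 c [ -0.6 -51. ] [112.1  70.4] 89.8 min [ -35.7 -103.3    9.3] max [33.3  0.2 14.9]
side padtop 45 c [-18.7  23.2] [43.7 49.8] 3.1 min [-41.5  -2.4  25.1] max [ 0.9 48.1 30.7]
side blocks 9 c [-6.4 67.2] [10.7 26.6] 89.8 min [-19.5  61.9  45.5] max [ 5.7 72.4 48.1]
(array([ 0.0012, -0.3931,  0.0047]), array([-0.    , -0.0005,  0.0005]))
```

View pics/wrist_f.png

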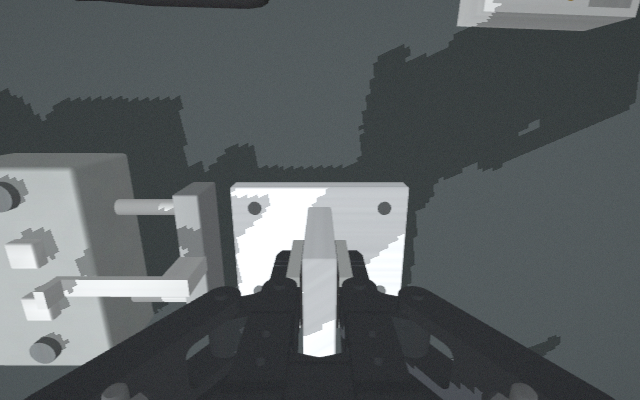

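The bracket stands square before the pad, foot edge at wrist columns 405/232 and pad face near column 215, with a gap of about 12 mm. Now pressing.

servo_tool(targets=[{"x": 0,"y": -0.01,"z": 0,"wx": 0,"wy": 0,"wz": 0},{"x": 0,"y": -0.02,"z": 0,"wx": 0,"wy": 0,"wz": 0},{"x": 0,"y": -0.03,"z": 0,"wx": 0,"wy": 0,"wz": 0},{"x": 0,"y": -0.037,"z": 0,"wx": 0,"wy": 0,"wz": 0},{"x": 0,"y": -0.044,"z": 0,"wx": 0,"wy": 0,"wz": 0},{"x": 0,"y": -0.051,"z": 0,"wx": 0,"wy": 0,"wz": 0},{"x": 0,"y": -0.058,"z": 0,"wx": 0,"wy": 0,"wz": 0},{"x": 0,"y": -0.065,"z": 0,"wx": 0,"wy": 0,"wz": 0},{"x": 0,"y": -0.065,"z": 0,"wx": 0,"wy": 0,"wz": 0},{"x": 0,"y": -0.065,"z": 0,"wx": 0,"wy": 0,"wz": 0}])

```text
clock: 12.62
position: [0.5492, 0.0603, 0.0262]
tool_rot: [-2.78, 1.567, 0.21]
force: [-2.0, -11.6, 3.8]
grip_width: 0.0114
```

```bash
python3 mf.py g wrist side
```

```text
clock 12.625 yaw 81.32071777765438 tcp in fence 1.8456149294465845 -32.853838352985285 0.026153420324349093 F x,y,z -0.2343492056040262 -11.791841219939352 3.7936438709025393 [-2.39783488  0.45680007  0.03462081] 0.011362632244297389
wrist foot 12928 c [  3.3 -18.3] [116.1  62.7] 89.7 min [-24.7 -75.2  10.4] max [34.2 13.9 14. ]
wrist padtop 2698 c [ 6.7 29.6] [70.7 32.7] 0.2 min [-25.8  13.6  25.2] max [40.4 45.5 30.8]
wrist fin 438 c [-0.4 68.4] [9.1 6.1] 1.7 min [-4.5 65.9 53.1] max [ 4.  71.2 59. ]
wrist blocks 1631 c [-0.1 63. ] [26.1 38.4] 89.6 min [-18.4  51.   44.7] max [18.6 75.4 48.5]
side foot 255 c [ -1.  -31.6] [69.8 96.3] 0.3 min [-35.8 -78.9   9.7] max [33.2 15.  14.9]
side padtop 41 c [-26.5  34.9] [43.8 34.3] 62.2 min [-41.6  10.3  25.1] max [-2.7 47.7 30.9]
side blocks 11 c [-10.9  62.5] [ 9.4 22. ] 55.2 min [-18.6  57.7  44.6] max [-1.  72.1 48.5]
```

View pics/wrist_g.png

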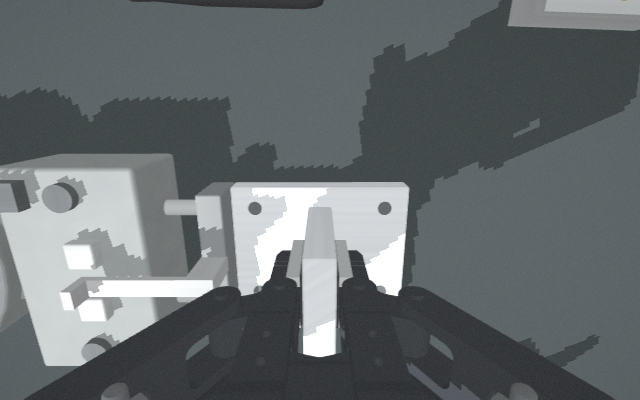

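servo_tool(targets=[{"x": 0,"y": -0.005,"z": 0,"wx": 0,"wy": 0,"wz": 0},{"x": 0,"y": -0.007,"z": 0,"wx": 0,"wy": 0,"wz": 0},{"x": 0,"y": -0.007,"z": 0,"wx": 0,"wy": 0,"wz": 0},{"x": 0,"y": -0.007,"z": 0,"wx": 0,"wy": 0,"wz": 0},{"x": 0,"y": -0.007,"z": 0,"wx": 0,"wy": 0,"wz": 0},{"x": 0,"y": -0.007,"z": 0,"wx": 0,"wy": 0,"wz": 0},{"x": 0,"y": -0.007,"z": 0,"wx": 0,"wy": 0,"wz": 0},{"x": 0,"y": -0.007,"z": 0,"wx": 0,"wy": 0,"wz": 0}])

```text
clock: 13.72
position: [0.5494, 0.0614, 0.0262]
tool_rot: [2.936, 1.568, -0.358]
force: [-2.3, -11.6, 3.5]
grip_width: 0.0114
```

```bash
python3 mf.py h wrist; python3 mf.py i scene; python3 - <<'E'
from g import *
im,d=bot.grab_frame("scene"); p=pts("scene",d)[0]
q=p[(p[:,2]>.059)&(p[:,2]<.067)]; r=q[:,:2]-np.array([.5785,.2645]); n=np.hypot(*r.T); m=(n>.028)&(n<.056); g=r[m].mean(0); print("pointer",m.sum(),np.degrees(np.arctan2(g[1],g[0])))
save("pics/fin.png",cv2.resize(im[130:300,190:510],(800,425)))
E
```

```text
clock 13.725 yaw 81.25382266529309 tcp in fence 1.8365900668640165 -31.76024250440046 0.026242922948220813 F x,y,z -0.5395582978870697 -11.821694533384232 3.465618509473506 [-2.4464445   0.50033623  0.18070304] 0.011418961233565115
wrist foot 12925 c [  3.2 -18.6] [113.4  63.1] 89.8 min [-24.7 -74.3  10.4] max [34.2 14.9 14.1]
wrist padtop 2694 c [ 7.2 30.1] [69.5 31.4] 0.2 min [-24.7  14.6  25.2] max [40.2 45.5 30.8]
wrist fin 435 c [-0.3 69.9] [6.4 9.6] 89.2 min [-4.6 67.  53.1] max [ 4.2 72.  59. ]
wrist blocks 1705 c [ 0. 63.] [39.1 26.1] 0.7 min [-18.9  51.   44.6] max [18.5 75.5 48.5]
clock 13.775 yaw 81.2549948945419 tcp in fence 1.8014943404522845 -31.791310004810537 0.026215473574548946 F x,y,z -0.6764068214817561 -11.13533658851884 3.557770512857962 [-2.43736528  0.49060602  0.09396532] 0.011322628773683462
scene foot 440 c [  1.2 -22.8] [ 72.4 113.6] 0.3 min [-31.3 -78.7   9.3] max [36.6 22.5 15. ]
scene padtop 74 c [ 0.7 16.8] [70.7 12.1] 0.5 min [-33.   10.9  25.3] max [35.7 22.9 30.8]
scene fin 9 c [ 4.5 49. ] [ 7.5 36.9] 9.3 min [-2.  30.9 53.4] max [ 7.  66.8 59. ]
scene blocks 38 c [ 0.7 61.3] [21.6 40.2] 84.4 min [-18.1  52.   45. ] max [20.4 73.  48.2]
pointer 42 78.95866055498612
```

View pics/fin.png

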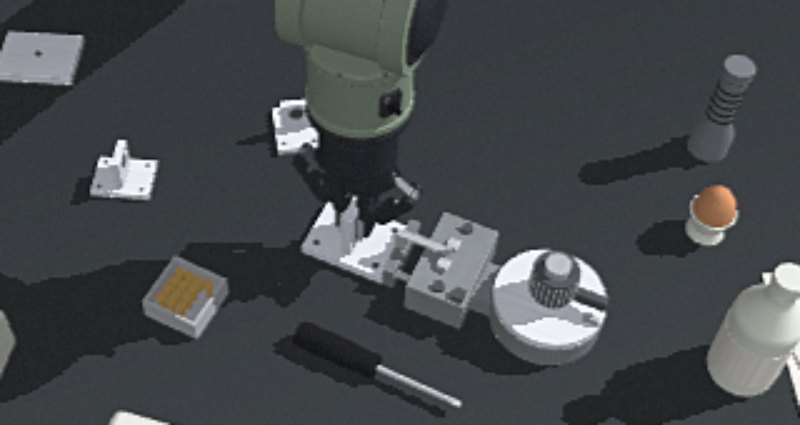

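The fin stands between the blocks (crop near (447,245)). The pointer is between the ribs (crop near (592,298)), and nothing else has moved. Handing in.

```bash
python3 -c "
from h import *
print(bot.job_done())"
```

```text
the job is handed in; nothing more can be done
None
```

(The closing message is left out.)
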